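# Make up two pump service kits

## Task

Make up two service kits from the parts standing on the slab: in the long red tin stand the steel plunger on the yellow pad and the brass coupling and the orange filter in the two bare compartments, one each, either way round; in the short blue tin stand the black oil bottle on the yellow pad and the green-lidded grease jar in the bare compartment. Every part stands upright on the floor of its own compartment. Knock no part over on the way, and leave the mallet and the scoop where they lie.

Things in the scene. Friction and masses are not known exactly. Their poses are not given: they have to be found in the camera images.
- red_tin: Long red open kit tin, fixed. 74 (its x) by 214 (its y) by 20 mm high; walls and dividers 4 mm thick, 20 mm high, floor 3 mm thick. Three 66 by 66 mm compartments, centres at x 0, y -70, 0, +70 mm; the one at +70 has a yellow pad as floor (level with the others), the others bare grey steel. Origin: centre of its underside, z up; yaw at most 0.3 rad either way.
- blue_tin: Short blue open kit tin, fixed. 74 (its x) by 144 (its y) by 20 mm high; walls and divider 4 mm thick, 20 mm high, floor 3 mm thick. Two 66 by 66 mm compartments, centres at x 0, y -35, +35 mm; the one at +35 has a yellow pad as floor (level with the other), the other is bare grey steel. Origin: centre of its underside, z up; yaw at most 0.3 rad either way.
- oil_bottle: Black plastic lubricant bottle with a red twist cap, 70 g. Round body 40 mm across, straight from the slab to 55 mm, shoulder to 62 mm, cap 23 mm across, 78 mm high in all. Grip the body at 25 to 50 mm height. Stands loose and upright on the slab in the row nearest the robot; origin at the centre of its underside, z up its axis, any yaw.
- grease_jar: Small white plastic grease jar with a green lid, round, 44 mm across, lid 46 mm across from 32 mm height to the top, 46 mm high in all, 90 g. Stands loose and upright on the slab in the row nearest the robot; origin at the centre of its underside, z up its axis, any yaw.
- filter: Orange plastic filter cartridge with red ribs, round, 44 mm across, 52 mm high, 60 g. Stands loose and upright on the slab in the row nearest the robot; origin at the centre of its underside, z up its axis, any yaw.
- plunger: Plain steel pump plunger, a round cylinder 34 mm across and 64 mm high with two dark grooves near the foot, 0.3 kg. Stands loose and upright on the slab in the row nearest the robot; origin at the centre of its underside, z up its axis, any yaw.
- coupling: Brass pipe coupling: hexagonal foot 40 mm across flats (46 mm across corners) and 18 mm high, round neck 34 mm across above it, 46 mm high in all, 0.22 kg. Stands loose and upright on the slab in the row nearest the robot; origin at the centre of its underside, z up its axis, any yaw.
- mallet: Bystander, loose: wooden mallet lying beyond the tins. Head 65 by 110 by 65 mm high, handle 22 mm thick and 210 mm long to its -x side at 33 mm height. Origin under the centre of the head.
- scoop: Bystander, loose: yellow plastic scoop lying at the left of the slab. Bowl 110 by 80 by 42 mm high, handle 22 mm thick and 100 mm long to its -x side. Origin under the centre of the bowl.
- lever_pump: Bystander, fixed: steel hand pump with a long lever at the right of the slab. Base 360 mm (its x) by 120 mm, black lever grip reaching to x = +264 mm; 160 mm high at most. Origin at the centre of its base.
Mind the look-alikes: they are no part of the job. Several things have the shape of the grease_jar; the one meant has the colours described above.

How it is judged:
By the outcome, as a careful person would: the job done as asked, in the order asked, and still so for the second after the job is handed in, with the robot touching nothing.
It also fails if it takes over 120 s, if anything falls off the work surface, if the arm or the gripper's body presses on something with over 40 N, if the wrist force passes 120 N, or if a joint passes its speed limit or range.

## Robot

A 6-joint arm with a two-finger parallel gripper is mounted at the origin on the work surface. World frame = base frame: x ahead of the robot, y to its left, z up, the work surface at z = 0. Lengths are in m, angles in rad, forces in N, time in s.
With the tool pointing down it reaches from about 0.3 to 0.825 m from the base axis. Payload 5.4 kg.
Tool frame: the origin (TCP) lies midway between the tips of the shut fingers; the grasp point (between the pads) lies 19 mm behind it; z points along the fingers, y is the direction in which the jaws open and shut (so a half turn about z gives the same grasp; the last joint's range is limited). The gripper opens to 92 mm and grips with 3 to 60 N. Pads are 20 mm wide; open, the fingers measure 128 mm over their backs; the gripper's body (75 mm by 189 mm) begins 69 mm behind the grasp point.
Start: joints at [-1.553, 0.158, 1.597, -0, 1.386, -0.21], TCP at [0.13, -0.56, 0.215] pointing down, gripper open.
Joint ranges: [-2.91, 2.91], [-0.94, 2.29], [0.18, 2.7], [-1.29, 4.43], [0.17, 2.64], [-3, 3]. Speed limits (rad/s): [2.57, 2.57, 3.14, 3.14, 3.14, 3.14].

## Interface

Orientations are given as [roll, pitch, yaw] about the fixed x, y, z axes, in that order (R = Rz(yaw) Ry(pitch) Rx(roll)).
In Python, from cell import ctrl gives the robot as it stands.
- The arm moves only by the tool jog_arm, never from a script. Its argument "steps" is a list of rows, each a list of 3 entries, a list of its own where there are three numbers: the shift along the tool's x, y, z in mm, then the turn about the tool's z in rad, then the finger opening in mm, from 0 to 91.9. In form: [[[tx, ty, tz], turn, grip], ...]. A call has 1 to 10 rows; each row is the pose to reach, as a shift and turn from the pose commanded when the call began, along the tool's axes at that moment; what a row does not reach only later rows make up. A row lasts 1/12 s, in which the tool goes at most 41.7 mm and 7.16 degrees, less where a joint would pass 70% of its speed; a pose out of reach is approached as far as the arm can. A call with a gripper value outside its range is refused whole. The fingers move at their own pace and stop on an object; "squeeze" is the grip in N (left out, the last holds). Time passes only in rows, so rows that repeat a pose let the fingers close. It gives the time, the measured TCP pose, the force and the opening at its end, in the units of the state.
- ctrl.observe(): the state, without advancing time (a new reading comes with each control period).
- ctrl.grab_frame(name): name is "scene" or "top" or "wrist"; returns (picture, depth): 480x640x3 uint8, red, green, blue; 480x640 float32, m along the optical axis (not along the pixel's ray), 0 where there is no reading.
- ctrl.get_calibration(name): a dict with "vfov" (degrees; the focal length in pixels is half the picture's height over the tangent of half this angle, whatever the lens; pixels are square), "cx", "cy" (the principal point, pixels), "xyz" and "orientation" of the camera in the world; the wrist camera has in their place "mount" (4x4, takes a point from camera to tool coordinates, whose origin is the TCP and whose axes are the flange's). Camera axes: x right, y up, looking along -z (the intrinsics and any distortion apply to the point x, -y, -z); pixel columns grow to the right and rows downward; lengths in m; the calibration is good to about 2 mm. A picture is of the moment at which its call begins: read the wrist's pose just before it. get_calibration takes no time and is no camera call.
- ctrl.finish_job(): hands the job in, once; it reports no verdict.
Trained networks look in the newest picture that a camera, given by its name, has taken for a name from the list of things; names that differ only in an ending like _2 or _b are one class to them, and where a whole thing is asked for, a point or a joint stands for the part that bears it (a point fixed in the world has none). Each returns a list of dicts, best first, with "confidence" (0 to 1); they miss things now and then, are a little off and sometimes report something else, mostly with a low value. They report only what shows in the picture. A call takes as long as a camera call. They do not tell look-alikes from the thing itself.
- ctrl.cut_out(camera, query): "region" (480x640 bool, what is visible of it).
- ctrl.place_of(camera, query): "at" ([x, y, z] in m, in world coordinates, good to about 4 mm: a listed point, or the origin of a listed thing).
The state is a dict: "time_s": time; "joint_positions": joint angles; "qd": joint speeds; "joint_torque": joint torques, N m; "ee_pos": TCP position; "orientation": TCP orientation; "wrist_force": force on the tool from outside, world axes, zero at the start; "wrist_torque": the same for the moment, N m; "width": opening from 0.0 (shut) to 1.0 (fully open).
Only numpy, scipy, OpenCV 4.12 (cv2) and the standard library are available. Lean on these libraries where they do the work, as an engineer would, in place of code of your own. Each camera call takes 0.05 s, during which the arm holds its last target.

## Working session

There is one attempt and no reset: what is moved stays moved. The work goes in short steps, Python scripts to look and compute and a tool call to move; the robot and the scene stay as the last step left them, time stands still between calls to the robot, and variables do not carry over. Pictures are saved under pics/ and viewed, and the job is handed in when it is done.

Besides the shell and the picture viewer there is one more tool, called after ">>>" as name(argument=value, ...) on one line, values as JSON. jog_arm: Moves the arm, as the interface text tells. Its arguments: {"type":"object","properties":{"steps":{"type":"array"},"squeeze":{"type":"number"}},"required":["steps"]}

```bash
ls; mkdir -p pics; python3 - <<'E'
from cell import ctrl
import cv2,numpy as np
print(ctrl.observe())
for n in ["scene","top"]:
    p,d=ctrl.grab_frame(n); cv2.imwrite(f"pics/{n}0.png",p[:,:,::-1]); np.savez(f"{n}0.npz",p=p,d=d)
    print(n,ctrl.get_calibration(n))
print(ctrl.get_calibration("wrist"))
E
```

```text
pics
{'time_s': 0.0, 'joint_positions': array([-1.55312319e+00,  1.59027026e-01,  1.59820900e+00,  3.93756826e-06,
        1.38618108e+00, -2.10094698e-01]), 'qd': array([-0.0012438 , -0.00246922,  0.00100376,  0.0002203 , -0.0006875 ,
       -0.00135938]), 'joint_torque': array([ 4.81428578e-04, -3.85558641e+01, -3.22118533e+01,  7.02694058e-02,
        3.75534897e-02, -1.25080437e-04]), 'ee_pos': array([ 0.12980962, -0.55952815,  0.21364292]), 'orientation': array([-3.13980912e+00, -3.84279169e-04,  2.27766766e-01]), 'wrist_force': array([-0.33335792, -0.74957205, -0.21188631]), 'wrist_torque': array([-0.04786163,  0.03315057,  0.00016271]), 'width': 0.9995548126992257}
scene {'vfov': 43.40829591757143, 'cx': 315.4612867219671, 'cy': 240.33674088376665, 'xyz': array([1.00304927, 0.75899649, 1.32444165]), 'orientation': array([ 0.58791945, -0.00600847,  2.7058933 ])}
top {'vfov': 44.28169652227729, 'cx': 303.1823135774448, 'cy': 239.464789592641, 'xyz': array([ 0.43198113, -0.01225655,  1.59805851]), 'orientation': array([ 0.12126651,  0.01771679, -1.55339507])}
{'vfov': 59.27513947662148, 'cx': 313.3917364809435, 'cy': 233.64029527842098, 'mount': array([[ 8.36409086e-04,  9.57756198e-01,  2.87580189e-01,
         8.22623002e-02],
       [ 9.99999647e-01, -8.23040584e-04, -1.67384862e-04,
         1.22977961e-03],
       [ 7.63762776e-05,  2.87580227e-01, -9.57756549e-01,
        -1.68864289e-01],
       [ 0.00000000e+00,  0.00000000e+00,  0.00000000e+00,
         1.00000000e+00]])}
```

View pics/scene0.png

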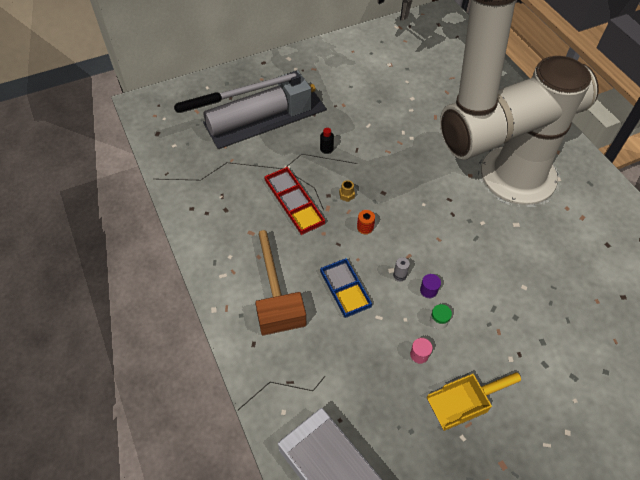

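View pics/top0.png

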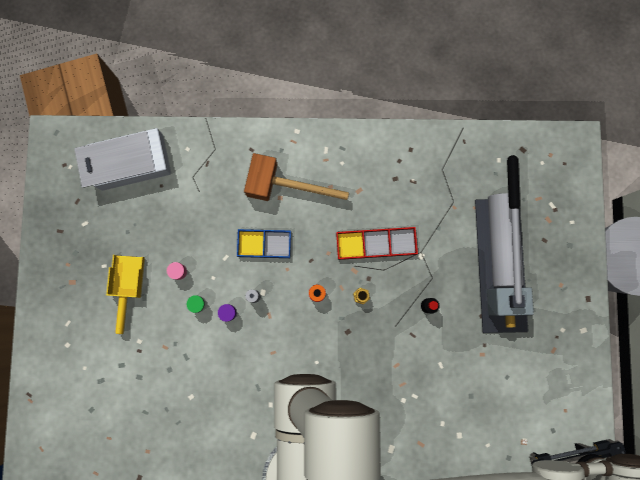

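```bash
python3 - <<'E'
from cell import ctrl
for n in ["red_tin","blue_tin","oil_bottle","grease_jar","filter","plunger","coupling","mallet","scoop","lever_pump"]:
    for c in ["top","scene"]:
        print(n,c,[(r["at"].round(4).tolist() if hasattr(r["at"],'round') else r["at"],round(r["confidence"],2)) for r in ctrl.place_of(c,n)])
E
```

```text
red_tin top [([0.6226, -0.1755, 0.0047], 0.62)]
red_tin scene [([0.6221, -0.1781, -0.0015], 0.74)]
blue_tin top [([0.6111, 0.1301, 0.0018], 0.98)]
blue_tin scene [([0.6175, 0.1248, -0.0044], 0.84)]
oil_bottle top [([0.6206, -0.1746, 0.0011], 0.62), ([0.4553, -0.3179, 0.0034], 0.46)]
oil_bottle scene [([0.4557, -0.3223, -0.0009], 0.88)]
grease_jar top [([0.5352, 0.3543, 0.0019], 0.63), ([0.4505, 0.2995, -0.0038], 0.59), ([0.4318, 0.2142, -0.0044], 0.52)]
grease_jar scene [([0.4535, 0.3049, -0.0004], 0.97), ([0.4243, 0.2196, -0.0056], 0.74), ([0.5352, 0.3561, 0.0007], 0.65)]
filter top [([0.4819, -0.0172, 0.0011], 0.68)]
filter scene [([0.4868, -0.02, -0.0011], 0.9)]
plunger top [([0.6213, -0.1743, 0.0023], 0.53), ([0.4702, 0.152, -0.0017], 0.5)]
plunger scene [([0.4727, 0.1502, 0.0019], 0.63)]
coupling top [([0.4775, -0.14, -0.0023], 0.54), ([0.6167, 0.1309, 0.0003], 0.31)]
coupling scene []
mallet top [([0.7934, 0.1363, -0.0036], 0.93), ([0.4499, 0.2997, -0.0035], 0.25)]
mallet scene [([0.7906, 0.1409, -0.0057], 0.59)]
scoop top [([0.5197, 0.4914, -0.0006], 0.87)]
scoop scene [([0.5236, 0.4935, -0.0005], 0.55)]
lever_pump top [([0.5712, -0.5173, -0.0035], 0.86)]
lever_pump scene [([0.5712, -0.5153, -0.002], 0.64)]
```

```bash
cat > h.py <<'E'
import numpy as np,cv2
from scipy.spatial.transform import Rotation as R
from cell import ctrl
def cam(n,st=None):
    c=ctrl.get_calibration(n); f=240/np.tan(np.radians(c["vfov"])/2)
    if n=="wrist":
        T=np.eye(4);T[:3,:3]=R.from_euler("xyz",st["orientation"]).as_matrix();T[:3,3]=st["ee_pos"]
        M=T@c["mount"]; return f,c["cx"],c["cy"],M[:3,:3],M[:3,3]
    return f,c["cx"],c["cy"],R.from_euler("xyz",c["orientation"]).as_matrix(),np.array(c["xyz"])
def cloud(C,d):
    f,cx,cy,Rm,t=C; v,u=np.mgrid[:480,:640]
    P=np.stack([(u-cx)/f*d,-(v-cy)/f*d,-d],-1)
    W=P@Rm.T+t; W[d<=0]=np.nan; return W
E
python3 - <<'E'
from h import *
for n in ["top","scene"]:
    z=np.load(n+"0.npz");W=cloud(cam(n),z["d"]);hsv=cv2.cvtColor(z["p"],cv2.COLOR_RGB2HSV)
    fl=W[(abs(W[...,0]-.35)<.05)&(abs(W[...,1]-.2)<.1)];print(n,"floor",np.nanmedian(fl,0))
    for nm,c,h in [("plunger",(.471,.151),.064),("coupling",(.478,-.14),.046),("filter",(.484,-.0185),.052),("oil",(.4555,-.32),.078),("green",(.451,.301),.046),("purple",(.43,.216),.046)]:
        m=(np.hypot(W[...,0]-c[0],W[...,1]-c[1])<.035)&(W[...,2]>h-.009)&(W[...,2]<h+.012)
        p=W[m]; 
        if len(p)<5: print(nm,len(p));continue
        (cc,r)=cv2.minEnclosingCircle(p[:,:2].astype(np.float32)); print(nm,len(p),"mean",p.mean(0).round(4),"circ",np.round(cc,4),round(r,4))
    for nm,c in [("red",(.622,-.176)),("blue",(.613,.128))]:
        hh=hsv[...,0].astype(int)
        col=((hh<8)|(hh>172)) if nm=="red" else ((hh>100)&(hh<125))
        m=col&(hsv[...,1]>120)&(np.hypot(W[...,0]-c[0],W[...,1]-c[1])<.14)&(W[...,2]>.013)&(W[...,2]<.03)&(abs(W[...,0]-c[0])<.075)
        p=W[m];(cc,s,a)=cv2.minAreaRect(p[:,:2].astype(np.float32));print(nm,len(p),np.round(cc,4),np.round(s,4),a)
        # yellow pad centroid
        m=(abs(hh-25)<8)&(hsv[...,1]>150)&(np.hypot(W[...,0]-c[0],W[...,1]-c[1])<.14)&(abs(W[...,0]-c[0])<.06)
        print(" yellow",W[m].mean(0).round(4),m.sum())
s=np.load("scene0.npz")["p"]; cv2.imwrite("pics/jars.png",cv2.resize(s[255:375,380:480],None,fx=5,fy=5,interpolation=cv2.INTER_CUBIC)[:,:,::-1])
E
```

```text
top floor [0.34978371 0.20017318 0.00059604]
plunger 130 mean [0.4702 0.1484 0.0649] circ [0.4703 0.1489] 0.017
coupling 133 mean [ 0.4761 -0.1385  0.0461] circ [ 0.4764 -0.1387] 0.0169
filter 225 mean [ 0.4806 -0.0201  0.0524] circ [ 0.4804 -0.0201] 0.0223
oil 66 mean [ 0.4532 -0.317   0.0779] circ [ 0.4535 -0.3171] 0.0113
green 245 mean [0.4467 0.299  0.0463] circ [0.4464 0.2995] 0.0231
purple 246 mean [0.4255 0.2164 0.0463] circ [0.4253 0.2165] 0.0229
red 397 [ 0.6186 -0.1792] [0.0752 0.2146] 4.556373119354248
 yellow [ 0.614  -0.1093  0.003 ] 550
blue 247 [0.6126 0.1261] [0.1438 0.0744] 89.41092681884766
 yellow [0.6141 0.1631 0.0032] 544
scene floor [ 3.49221423e-01  2.06524543e-01 -1.61408029e-04]
plunger 145 mean [0.4774 0.1518 0.0635] circ [0.4764 0.1514] 0.0195
coupling 112 mean [ 0.4825 -0.1356  0.0453] circ [ 0.4816 -0.1359] 0.0195
filter 213 mean [ 0.4877 -0.0175  0.0512] circ [ 0.4876 -0.0182] 0.0245
oil 54 mean [ 0.46   -0.3144  0.0764] circ [ 0.4608 -0.314 ] 0.0146
green 289 mean [0.4533 0.3017 0.0456] circ [0.4532 0.2993] 0.0253
purple 267 mean [0.432  0.2187 0.0453] circ [0.4311 0.2171] 0.0248
red 504 [ 0.6244 -0.1773] [0.0772 0.221 ] 4.613653659820557
 yellow [ 0.6159 -0.1148  0.003 ] 367
blue 400 [0.6182 0.1266] [0.1482 0.0762] 89.41104888916016
 yellow [0.6154 0.1568 0.003 ] 524
```

View pics/jars.png

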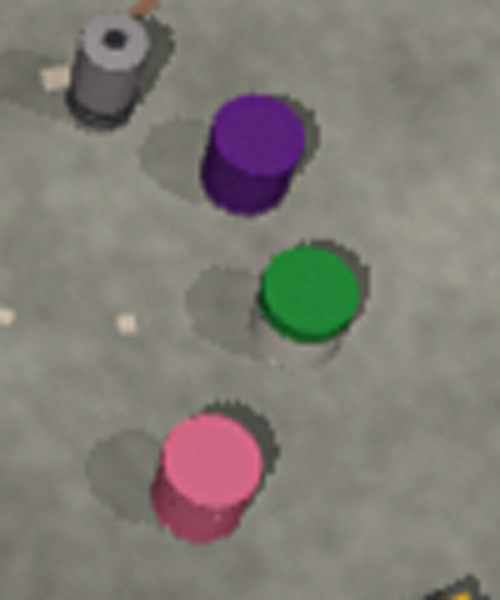

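Jar-shaped things in the top picture are all purple (227,313), all pink (176,271), and white with a green lid (196,304). The crop confirms the green-lidded one, at world (0.45, 0.30), as the one meant. I'm starting towards the plunger.

>>> jog_arm(steps=[[[25,-31,0],-0.115,91],[[50,-61,0],-0.23,91],[[75,-92,0],-0.345,91],[[100,-123,0],-0.46,91],[[125,-154,0],-0.575,91],[[150,-184,0],-0.69,91],[[175,-215,0],-0.805,91],[[200,-246,0],-0.92,91],[[224,-277,0],-1.035,91],[[248,-307,0],-1.15,91]], squeeze=20)

```text
time_s: 1.93
ee_pos: [0.3025, -0.2033, 0.2148]
orientation: [3.141, 0.001, 1.383]
wrist_force: [1.4, -0.3, 0.4]
width: 0.993
```

```bash
cat >> h.py <<'E'
def go(x,y,z,yaw=np.pi/2):
    s=ctrl.observe(); Rm=R.from_euler("xyz",s["orientation"]).as_matrix()
    d=Rm.T@(np.array([x,y,z])-s["ee_pos"]); t=-(yaw-s["orientation"][2])
    print("t",round(s["time_s"],2),"tcp",s["ee_pos"].round(4),"rpy",s["orientation"].round(3),"w",round(s["width"],3),"F",s["wrist_force"].round(1),"=> shift mm",(d*1000).round(1),"turn",round(t,3))
E
python3 -c "
from h import *
go(.4735,.15-.08,.215)"
```

```text
t 1.93 tcp [ 0.3025 -0.2033  0.2148] rpy [3.141e+00 1.000e-03 1.383e+00] w 0.993 F [ 1.4 -0.3  0.4] => shift mm [ 3.005e+02  1.169e+02 -3.000e-01] turn -0.188
```

>>> jog_arm(steps=[[[38,10,0],-0.04,91],[[76,20,0],-0.08,91],[[114,30,0],-0.12,91],[[152,41,0],-0.16,91],[[190,51,0],-0.188,91],[[228,61,0],-0.188,91],[[266,71,0],-0.188,91],[[304,82,0],-0.188,91],[[342,92,0],-0.188,91],[[379,102,0],-0.188,91]])

```text
time_s: 2.77
ee_pos: [0.4754, 0.1497, 0.2147]
orientation: [3.141, 0.0, 1.567]
wrist_force: [1.1, -0.6, 0.6]
width: 0.992
```

>>> jog_arm(steps=[[[0,0,20],0,91],[[0,0,20],0,91],[[0,0,20],0,91]])

```text
time_s: 3.02
ee_pos: [0.4738, 0.1473, 0.1936]
orientation: [-3.138, 0.001, 1.567]
wrist_force: [0.1, 0.0, -0.1]
width: 0.986
```

```bash
cat >> h.py <<'E'
def wl(name,c,h,rad=.035):
    s=ctrl.observe(); p,d=ctrl.grab_frame("wrist"); cv2.imwrite(f"pics/{name}.png",p[:,:,::-1]); W=cloud(cam("wrist",s),d)
    m=(np.hypot(W[...,0]-c[0],W[...,1]-c[1])<rad)&(W[...,2]>h-.009)&(W[...,2]<h+.012)
    q=W[m]
    if len(q)>5:
        cc,r=cv2.minEnclosingCircle(q[:,:2].astype(np.float32)); print(name,len(q),"mean",q.mean(0).round(4),"circ",np.round(cc,4),round(r,4))
    return p,d,W
E
python3 -c "
from h import *
go(.4735,.15,.195)
wl('w1',(.4735,.15),.064)"
```

```text
t 3.02 tcp [0.4738 0.1473 0.1936] rpy [-3.138e+00  1.000e-03  1.567e+00] w 0.986 F [ 0.1  0.  -0.1] => shift mm [ 2.7 -0.3 -1.4] turn -0.004
w1 1628 mean [0.4746 0.1501 0.0626] circ [0.4747 0.1491] 0.0171
```

View pics/w1.png

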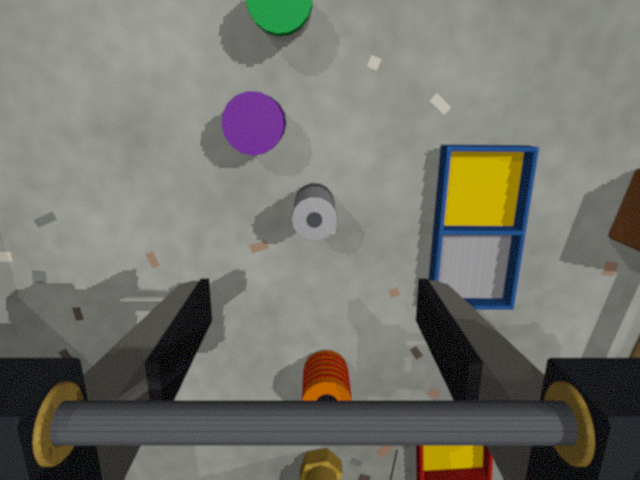

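Picture w1 shows the plunger top at (315,218), centred between the open fingers. The blue tin is at (490,225), with its pad on the far side. I'll descend now.

>>> jog_arm(steps=[[[2,1,35],0,91],[[2,1,70],0,91],[[2,1,105],0,91],[[2,1,135],0,91],[[2,1,158],0,91],[[2,1,168],0,91],[[2,1,168],0,60],[[2,1,168],0,30],[[2,1,168],0,20],[[2,1,168],0,20]], squeeze=25)

```text
time_s: 3.9
ee_pos: [0.4778, 0.1493, 0.0288]
orientation: [3.138, -0.0, 1.565]
wrist_force: [0.7, -0.3, 1.0]
width: 0.723
```

>>> jog_arm(steps=[[[0,0,0],0,20],[[0,0,0],0,20],[[0,0,0],0,20],[[0,0,0],0,20]])

```text
time_s: 4.23
ee_pos: [0.4761, 0.1494, 0.0269]
orientation: [3.141, -0.0, 1.566]
wrist_force: [0.1, 0.6, -0.4]
width: 0.433
```

```bash
python3 -c "
from h import *
go(.617,-.109,.13)"
```

```text
t 4.23 tcp [0.4761 0.1494 0.0269] rpy [ 3.141 -0.     1.566] w 0.433 F [ 0.1  0.6 -0.4] => shift mm [-257.7  142.2 -103.1] turn -0.005
```

>>> jog_arm(steps=[[[0,0,0],0,20],[[0,0,0],0,20],[[0,0,0],0,20],[[0,0,0],0,20],[[0,0,-20],0,20],[[0,0,-55],0,20],[[0,0,-80],0,20],[[0,0,-80],0,20]])

```text
time_s: 4.9
ee_pos: [0.4801, 0.1496, 0.1116]
orientation: [3.131, -0.001, 1.566]
wrist_force: [1.9, 0.8, -1.6]
width: 0.36
```

```bash
python3 -c "
from h import *
go(.617,-.109,.106)"
```

```text
t 4.9 tcp [0.4801 0.1496 0.1116] rpy [ 3.131e+00 -1.000e-03  1.566e+00] w 0.36 F [ 1.9  0.8 -1.6] => shift mm [-258.   138.1    6.9] turn -0.005
```

>>> jog_arm(steps=[[[-30,15,0],0,20],[[-60,32,0],0,20],[[-92,50,0],0,20],[[-124,68,0],0,20],[[-156,86,0],0,20],[[-188,103,0],0,20],[[-218,120,0],0,20],[[-245,134,0],0,20],[[-258,141,0],0,20],[[-258,141,0],0,20]])

```text
time_s: 5.73
ee_pos: [0.616, -0.1128, 0.1043]
orientation: [-3.141, 0.001, 1.562]
wrist_force: [0.3, 0.3, -3.1]
width: 0.365
```

>>> jog_arm(steps=[[[0,0,0],0,20],[[0,0,0],0,20]])

```text
time_s: 5.9
ee_pos: [0.6144, -0.1083, 0.1047]
orientation: [-3.139, -0.001, 1.566]
wrist_force: [0.1, 0.4, -3.8]
width: 0.366
```

```bash
python3 -c "
from h import *
go(.617,-.108,.030)
p,d,W=wl('w2',(.617,-.108),.064)
"
```

```text
t 5.9 tcp [ 0.6144 -0.1083  0.1047] rpy [-3.139e+00 -1.000e-03  1.566e+00] w 0.366 F [ 0.1  0.4 -3.8] => shift mm [ 0.2  2.8 74.7] turn -0.005
```

View pics/w2.png

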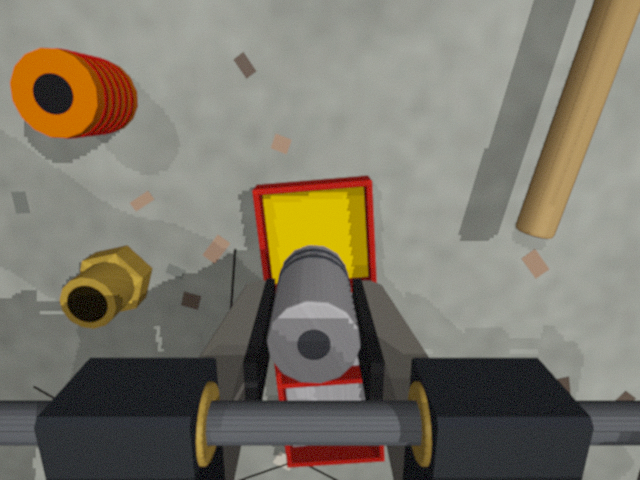

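Picture w2 shows the plunger hanging upright above the yellow pad, whose far corners are at (255,187) and (372,180). One more measurement of the tin from here.

```bash
python3 -c "
from h import *
go(.617,-.108,.030)
p,d,W=wl('w3',(.617,-.108),.064)
C=cam('wrist',ctrl.observe())
f,cx,cy,Rm,t=C
for u,v in [(255,187),(372,180),(259,191),(368,184)]:
    r=Rm@np.array([(u-cx)/f,-(v-cy)/f,-1]);k=(.02-t[2])/r[2];print(u,v,(t+k*r).round(4),W[v,u].round(4))
"
```

```text
t 5.95 tcp [ 0.6146 -0.108   0.1052] rpy [-3.139e+00 -1.000e-03  1.567e+00] w 0.365 F [-1.3  0.5 -2.7] => shift mm [-0.   2.6 75.2] turn -0.004
255 187 [ 0.5802 -0.0741  0.02  ] [ 0.5787 -0.0757  0.0107]
372 180 [ 0.6514 -0.07    0.02  ] [ 0.6542 -0.0736 -0.0022]
259 191 [ 0.5826 -0.0765  0.02  ] [ 0.5821 -0.0769  0.0176]
368 184 [ 0.6491 -0.0724  0.02  ] [ 0.6489 -0.0725  0.0194]
```

>>> jog_arm(steps=[[[0,3,20],0,20],[[0,3,45],0,20],[[0,3,62],0,20],[[0,3,70],0,20],[[0,3,73],0,20],[[0,3,73],0,20],[[0,3,73],0,20]])

```text
time_s: 6.58
ee_pos: [0.6195, -0.1094, 0.0349]
orientation: [3.14, 0.001, 1.566]
wrist_force: [0.4, -0.5, -3.6]
width: 0.367
```

```bash
python3 -c "
from h import *
go(.617,-.108,.030)"
```

```text
t 6.58 tcp [ 0.6195 -0.1094  0.0349] rpy [3.140e+00 1.000e-03 1.566e+00] w 0.367 F [ 0.4 -0.5 -3.6] => shift mm [ 1.4 -2.5  4.9] turn -0.005
```

>>> jog_arm(steps=[[[0,0,2],0,20],[[0,0,4],0,20],[[0,0,4],0,20],[[0,0,4],0,20]])

```text
time_s: 6.92
ee_pos: [0.6187, -0.1094, 0.0299]
orientation: [3.141, 0.0, 1.566]
wrist_force: [-0.6, -0.3, -3.9]
width: 0.364
```

>>> jog_arm(steps=[[[0,0,1],0,20],[[0,0,1],0,20],[[0,0,1],0,20]])

```text
time_s: 7.17
ee_pos: [0.6189, -0.1095, 0.0296]
orientation: [3.141, 0.0, 1.566]
wrist_force: [-3.1, -0.2, 5.4]
width: 0.366
```

>>> jog_arm(steps=[[[0,0,0],0,45],[[0,0,0],0,60],[[0,0,0],0,60],[[0,0,0],0,60],[[0,0,-15],0,60],[[0,0,-40],0,60],[[0,0,-75],0,60],[[0,0,-110],0,80],[[0,0,-140],0,91],[[0,0,-160],0,91]])

```text
time_s: 8.0
ee_pos: [0.62, -0.1099, 0.1926]
orientation: [3.137, 0.002, 1.566]
wrist_force: [0.9, -1.1, 0.7]
width: 0.85
```

```bash
python3 -c "
from h import *
go(.481,-.138,.19)
p,d,W=wl('w4',(.617,-.108),.067)
wl('w4',(.48,-.138),.046)"
```

```text
t 8.0 tcp [ 0.62   -0.1099  0.1926] rpy [3.137e+00 2.000e-03 1.566e+00] w 0.85 F [ 0.9 -1.1  0.7] => shift mm [ -28.8 -138.9    2. ] turn -0.005
w4 1665 mean [ 0.6199 -0.1087  0.0655] circ [ 0.6201 -0.1096] 0.017
w4 1468 mean [ 0.4818 -0.138   0.0445] circ [ 0.4807 -0.1396] 0.0176
```

View pics/w4.png

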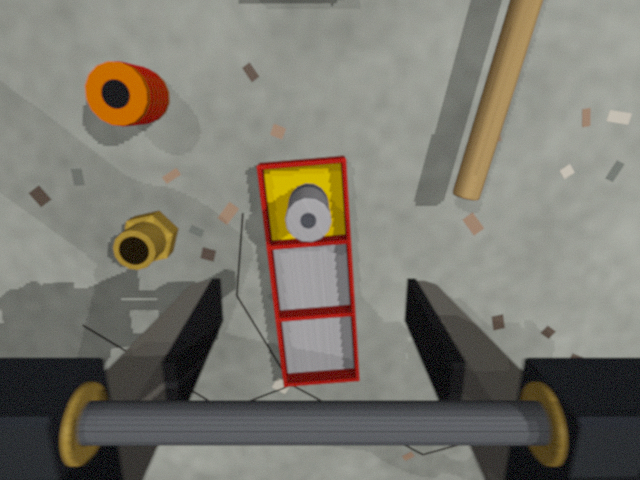

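Picture w4 shows the plunger upright on the yellow pad at (308,213), and the coupling at (145,240). Next is the coupling.

>>> jog_arm(steps=[[[-8,-37,0],0,91],[[-16,-75,0],0,91],[[-24,-112,0],0,91],[[-29,-138,0],0,91],[[-29,-138,0],0,91],[[-29,-138,35],0,91],[[-29,-138,70],0,91],[[-29,-138,100],0,91],[[-29,-138,120],0,91],[[-29,-138,120],0,91]])

```text
time_s: 8.93
ee_pos: [0.4766, -0.1352, 0.0627]
orientation: [-3.132, -0.006, 1.566]
wrist_force: [-0.8, 0.6, -0.6]
width: 0.992
```

```bash
python3 -c "
from h import *
go(.481,-.139,.024)
p=cv2.imread('pics/w4.png')
s=dict(ee_pos=np.array([.62,-.1099,.1926]),orientation=np.array([3.137,.002,1.566]))
f,cx,cy,Rm,t=cam('wrist',s)
for u,v in [(259,164),(345,157),(358,380),(286,384)]:
    r=Rm@np.array([(u-cx)/f,-(v-cy)/f,-1]);k=(.02-t[2])/r[2];print(u,v,(t+k*r).round(4))
"
```

```text
t 8.93 tcp [ 0.4766 -0.1352  0.0627] rpy [-3.132 -0.006  1.566] w 0.992 F [-0.8  0.6 -0.6] => shift mm [-4.   4.8 38.6] turn -0.005
259 164 [ 0.5783 -0.0735  0.02  ]
345 157 [ 0.6474 -0.0683  0.02  ]
358 380 [ 0.6634 -0.2769  0.02  ]
286 384 [ 0.5953 -0.2809  0.02  ]
```

>>> jog_arm(steps=[[[0,0,20],0,91],[[0,0,39],0,91],[[0,0,39],0,70],[[0,0,39],0,50],[[0,0,39],0,20],[[0,0,39],0,20],[[0,0,39],0,20],[[0,0,39],0,20],[[0,0,39],0,20],[[0,0,39],0,20]])

```text
time_s: 9.77
ee_pos: [0.4807, -0.1378, 0.03]
orientation: [3.141, 0.0, 1.566]
wrist_force: [1.1, -0.2, 0.6]
width: 0.431
```

>>> jog_arm(steps=[[[0,0,0],0,20],[[0,0,0],0,20],[[0,0,0],0,20]])

```text
time_s: 10.02
ee_pos: [0.4803, -0.1377, 0.0297]
orientation: [-3.141, -0.0, 1.566]
wrist_force: [-2.2, 0.6, 3.3]
width: 0.363
```

The grip is a little high, with the tip at 30 mm. I'll open, go 6 mm lower and grip again.

>>> jog_arm(steps=[[[0,0,0],0,50],[[0,0,0],0,50],[[0,0,3],0,50],[[0,0,6],0,50],[[0,0,6],0,20],[[0,0,6],0,20],[[0,0,6],0,20],[[0,0,6],0,20],[[0,0,6],0,20],[[0,0,6],0,20]])

```text
time_s: 10.85
ee_pos: [0.4803, -0.1376, 0.0234]
orientation: [-3.141, -0.0, 1.566]
wrist_force: [-0.1, 0.0, -3.2]
width: 0.363
```

>>> jog_arm(steps=[[[0,0,0],0,20],[[0,0,-15],0,20],[[0,0,-45],0,20],[[0,0,-80],0,20],[[0,0,-80],0,20],[[0,0,-80],0,20]])

```text
time_s: 11.35
ee_pos: [0.482, -0.1386, 0.1056]
orientation: [3.137, 0.002, 1.566]
wrist_force: [-0.4, 0.6, -2.1]
width: 0.365
```

```bash
python3 -c "
from h import *
go(.622,-.178,.104)"
```

```text
t 11.35 tcp [ 0.482  -0.1386  0.1056] rpy [3.137e+00 2.000e-03 1.566e+00] w 0.365 F [-0.4  0.6 -2.1] => shift mm [-38.7 140.2   2.3] turn -0.005
```

>>> jog_arm(steps=[[[-8,28,0],0,20],[[-17,62,0],0,20],[[-27,98,0],0,20],[[-36,128,0],0,20],[[-40,141,0],0,20],[[-40,141,0],0,20],[[-40,141,20],0,20],[[-40,141,45],0,20],[[-40,141,60],0,20],[[-40,141,60],0,20]])

```text
time_s: 12.18
ee_pos: [0.6158, -0.1759, 0.0371]
orientation: [-3.13, -0.005, 1.566]
wrist_force: [-0.1, 0.9, -3.7]
width: 0.363
```

```bash
python3 -c "
from h import *
go(.622,-.178,.0264)"
```

```text
t 12.18 tcp [ 0.6158 -0.1759  0.0371] rpy [-3.13  -0.005  1.566] w 0.363 F [-0.1  0.9 -3.7] => shift mm [-2.2  6.3 10.7] turn -0.005
```

>>> jog_arm(steps=[[[0,0,0],0,20],[[0,0,0],0,20],[[0,0,6],0,20],[[0,0,10],0,20],[[0,0,12],0,20],[[0,0,12],0,20],[[0,0,12],0,20]])

```text
time_s: 12.77
ee_pos: [0.6212, -0.1783, 0.0316]
orientation: [-3.141, -0.0, 1.566]
wrist_force: [0.4, -0.2, -2.5]
width: 0.364
```

>>> jog_arm(steps=[[[0,0,3],0,20],[[0,0,4],0,20],[[0,0,4.5],0,20],[[0,0,4.5],0,20],[[0,0,4.5],0,20]])

```text
time_s: 13.18
ee_pos: [0.6213, -0.1784, 0.0271]
orientation: [-3.142, -0.0, 1.566]
wrist_force: [-0.7, 0.5, -2.9]
width: 0.359
```

>>> jog_arm(steps=[[[0,0,1],0,20],[[0,0,1.5],0,20],[[0,0,1.5],0,20]])

```text
time_s: 13.43
ee_pos: [0.6216, -0.1785, 0.0264]
orientation: [3.141, 0.0, 1.566]
wrist_force: [-2.2, 1.2, 2.0]
width: 0.365
```

>>> jog_arm(steps=[[[0,0,0],0,45],[[0,0,0],0,58],[[0,0,0],0,58],[[0,0,0],0,58],[[0,0,-15],0,58],[[0,0,-40],0,58],[[0,0,-75],0,58],[[0,0,-110],0,80],[[0,0,-145],0,91],[[0,0,-160],0,91]])

```text
time_s: 14.27
ee_pos: [0.6237, -0.1795, 0.1932]
orientation: [3.133, 0.004, 1.566]
wrist_force: [-0.0, -0.0, 0.2]
width: 0.827
```

```bash
python3 -c "
from h import *
go(.485,-.0195,.19)
wl('w5',(.6216,-.178),.049)
wl('w5',(.485,-.0195),.052)"
```

```text
t 14.27 tcp [ 0.6237 -0.1795  0.1932] rpy [3.133 0.004 1.566] w 0.827 F [-0.  -0.   0.2] => shift mm [ 159.3 -139.5    1.3] turn -0.005
w5 1498 mean [ 0.6227 -0.1792  0.0479] circ [ 0.6224 -0.1803] 0.0171
w5 917 mean [ 0.487  -0.0367  0.0498] circ [ 0.4859 -0.0314] 0.0191
```

View pics/w5.png

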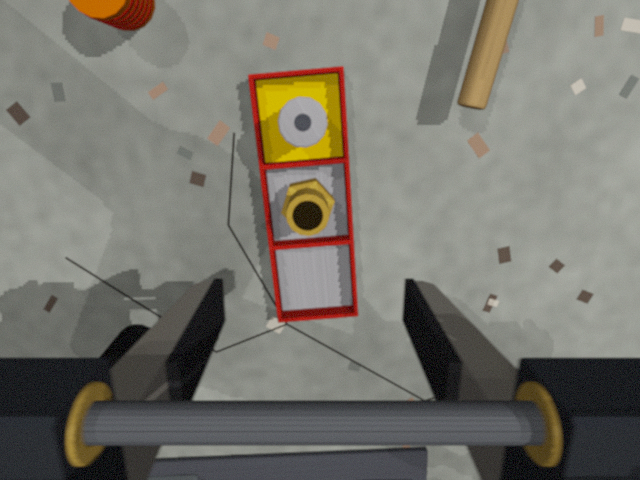

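Picture w5 shows the coupling upright in the middle bare compartment at (308,210), and the plunger still standing at (302,122). Next is the filter.

>>> jog_arm(steps=[[[28,-24,0],0,91],[[58,-50,0],0,91],[[88,-75,0],0,91],[[118,-101,0],0,91],[[145,-124,0],0,91],[[159,-136,0],0,91],[[159,-136,20],0,91],[[159,-136,20],0,91],[[159,-136,20],0,91]])

```text
time_s: 15.12
ee_pos: [0.4846, -0.0183, 0.164]
orientation: [-3.138, -0.001, 1.566]
wrist_force: [0.4, 0.3, 0.3]
width: 0.991
```

```bash
python3 -c "
from h import *
go(.485,-.0195,.0255)
wl('w6',(.485,-.0195),.052)"
```

```text
t 15.12 tcp [ 0.4846 -0.0183  0.164 ] rpy [-3.138e+00 -1.000e-03  1.566e+00] w 0.991 F [0.4 0.3 0.3] => shift mm [ -1.4   1.  138.5] turn -0.005
w6 3035 mean [ 0.485  -0.0193  0.0506] circ [ 0.485  -0.0203] 0.0223
```

>>> jog_arm(steps=[[[-1,0,35],0,91],[[-1,0,70],0,91],[[-1,0,105],0,91],[[-1,0,130],0,91],[[-1,0,140],0,91],[[-1,0,140],0,70],[[-1,0,140],0,55],[[-1,0,140],0,30],[[-1,0,140],0,30],[[-1,0,140],0,30]], squeeze=15)

```text
time_s: 16.0
ee_pos: [0.4875, -0.0201, 0.0273]
orientation: [3.138, 0.001, 1.566]
wrist_force: [-0.1, -0.8, -0.6]
width: 0.651
```

>>> jog_arm(steps=[[[0,0,0],0,30],[[0,0,0],0,30],[[0,0,0],0,30],[[0,0,0],0,30]])

```text
time_s: 16.33
ee_pos: [0.4863, -0.0198, 0.0261]
orientation: [3.141, 0.0, 1.566]
wrist_force: [-1.5, -0.4, 5.0]
width: 0.473
```

>>> jog_arm(steps=[[[0,0,0],0,30],[[0,0,-15],0,30],[[0,0,-45],0,30],[[0,0,-80],0,30],[[-20,12,-82],0,30],[[-50,31,-82],0,30],[[-82,51,-82],0,30],[[-114,71,-82],0,30],[[-146,91,-82],0,30],[[-178,111,-82],0,30]])

```text
time_s: 17.17
ee_pos: [0.5966, -0.1997, 0.1068]
orientation: [-3.141, -0.001, 1.566]
wrist_force: [0.0, 0.2, -0.5]
width: 0.477
```

>>> jog_arm(steps=[[[-25,16,0],0,30],[[-44,27,0],0,30],[[-50,31,0],0,30],[[-50,31,0],0,30],[[-50,31,0],0,30],[[-50,31,0],0,30]])

```text
time_s: 17.67
ee_pos: [0.6262, -0.2468, 0.1071]
orientation: [-3.14, -0.001, 1.567]
wrist_force: [0.3, 1.2, -1.0]
width: 0.475
```

```bash
python3 -c "
from h import *
go(.628,-.248,.029)"
```

```text
t 17.67 tcp [ 0.6262 -0.2468  0.1071] rpy [-3.140e+00 -1.000e-03  1.567e+00] w 0.475 F [ 0.3  1.2 -1. ] => shift mm [-1.3  1.9 78.1] turn -0.004
```

>>> jog_arm(steps=[[[-1,1,20],0,30],[[-1,1,45],0,30],[[-1,1,65],0,30],[[-1,1,74],0,30],[[-1,1,76],0,30],[[-1,1,77],0,30],[[-1,1,77],0,30],[[-1,1,77],0,30]])

```text
time_s: 18.33
ee_pos: [0.6289, -0.2498, 0.0323]
orientation: [3.139, 0.001, 1.566]
wrist_force: [-0.6, -0.7, -0.8]
width: 0.473
```

>>> jog_arm(steps=[[[0,0,1],0,30],[[0,0,1.5],0,30],[[0,0,1.5],0,30]])

```text
time_s: 18.58
ee_pos: [0.6281, -0.2496, 0.0295]
orientation: [3.141, 0.0, 1.566]
wrist_force: [-0.3, -0.3, -0.7]
width: 0.474
```

>>> jog_arm(steps=[[[0,0,0.5],0,30],[[0,0,0.8],0,30],[[0,0,0.8],0,30]])

```text
time_s: 18.83
ee_pos: [0.6281, -0.2496, 0.0291]
orientation: [3.141, 0.0, 1.566]
wrist_force: [-1.2, 0.4, 3.7]
width: 0.474
```

>>> jog_arm(steps=[[[0,0,0],0,50],[[0,0,0],0,64],[[0,0,0],0,64],[[0,0,0],0,64],[[0,0,-15],0,64],[[0,0,-40],0,64],[[0,0,-75],0,64],[[0,0,-110],0,80],[[0,0,-145],0,91],[[0,0,-160],0,91]])

```text
time_s: 19.67
ee_pos: [0.6302, -0.2507, 0.196]
orientation: [3.133, 0.005, 1.566]
wrist_force: [0.7, 0.1, 0.5]
width: 0.892
```

```bash
python3 -c "
from h import *
go(.458,-.3165,.19)
wl('w7',(.6285,-.249),.055)"
```

```text
t 19.67 tcp [ 0.6302 -0.2507  0.196 ] rpy [3.133 0.005 1.566] w 0.892 F [0.7 0.1 0.5] => shift mm [ -66.6 -171.9    5. ] turn -0.005
w7 2562 mean [ 0.6293 -0.2492  0.0536] circ [ 0.6294 -0.2498] 0.0224
```

View pics/w7.png

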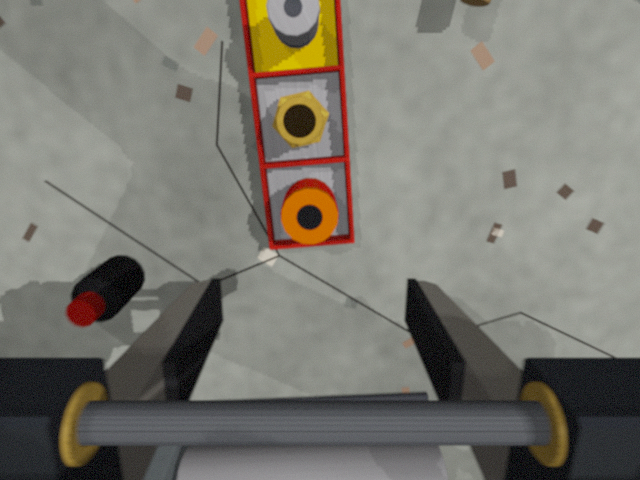

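Picture w7 shows the filter upright in the end compartment at (309,212), so the red tin is full. The oil bottle is at (105,290).

>>> jog_arm(steps=[[[-13,-34,0],0,91],[[-27,-70,0],0,91],[[-42,-106,0],0,91],[[-56,-143,0],0,91],[[-67,-170,0],0,91],[[-67,-170,0],0,91],[[-67,-170,0],0,91],[[-67,-170,0],0,91]])

```text
time_s: 20.38
ee_pos: [0.458, -0.3154, 0.1885]
orientation: [3.141, -0.0, 1.566]
wrist_force: [0.0, 1.6, -0.3]
width: 0.989
```

```bash
python3 -c "
from h import *
go(.458,-.3165,.026)
wl('w8',(.458,-.3165),.078)"
```

```text
t 20.38 tcp [ 0.458  -0.3154  0.1885] rpy [ 3.141 -0.     1.566] w 0.989 F [ 0.   1.6 -0.3] => shift mm [ -1.1  -0.  162.5] turn -0.005
w8 854 mean [ 0.4572 -0.3172  0.0763] circ [ 0.4573 -0.3179] 0.0115
```

View pics/w8.png

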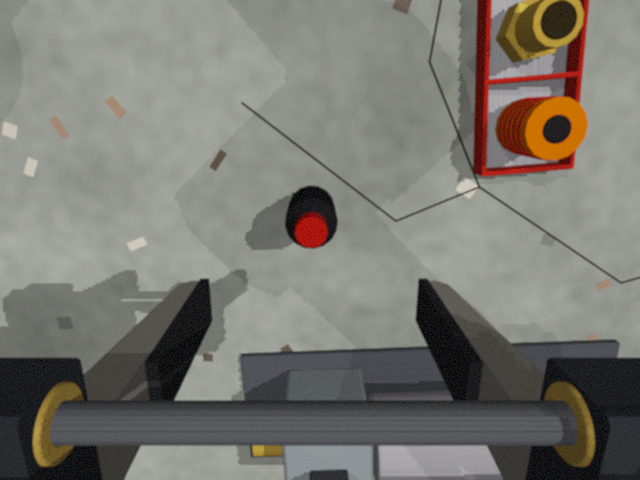

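Picture w8 shows the bottle cap at (311,230), centred between the fingers. I'll descend and grip.

>>> jog_arm(steps=[[[-2,0,35],0,91],[[-2,0,70],0,91],[[-2,0,105],0,91],[[-2,0,135],0,91],[[-2,0,158],0,91],[[-2,0,163],0,80],[[-2,0,163],0,55],[[-2,0,163],0,25],[[-2,0,163],0,25],[[-2,0,163],0,25]])

```text
time_s: 21.27
ee_pos: [0.459, -0.3188, 0.0274]
orientation: [3.139, 0.003, 1.566]
wrist_force: [-1.0, 0.3, -0.5]
width: 0.648
```

>>> jog_arm(steps=[[[0,0,0],0,25],[[0,0,0],0,25],[[0,0,0],0,25],[[0,0,0],0,25],[[0,0,0],0,25]])

```text
time_s: 21.68
ee_pos: [0.4578, -0.3179, 0.0259]
orientation: [3.141, 0.001, 1.566]
wrist_force: [-1.6, 0.4, 5.1]
width: 0.428
```

>>> jog_arm(steps=[[[0,0,0],0,25],[[0,0,-15],0,25],[[0,0,-45],0,25],[[0,0,-80],0,25],[[0,0,-95],0,25],[[20,7,-95],0,25],[[50,17,-95],0,25],[[84,28,-95],0,25],[[118,39,-95],0,25],[[153,51,-95],0,25]])

```text
time_s: 22.52
ee_pos: [0.5091, -0.1633, 0.1197]
orientation: [-3.141, -0.0, 1.565]
wrist_force: [0.8, -0.4, -1.1]
width: 0.429
```

>>> jog_arm(steps=[[[35,12,0],0,25],[[70,23,0],0,25],[[105,35,0],0,25],[[140,46,0],0,25],[[175,58,0],0,25],[[210,70,0],0,25],[[245,81,0],0,25],[[280,93,0],0,25],[[308,102,0],0,25],[[324,108,0],0,25]])

```text
time_s: 23.35
ee_pos: [0.6188, 0.1621, 0.1194]
orientation: [-3.141, -0.001, 1.568]
wrist_force: [1.1, -0.2, -1.3]
width: 0.431
```

>>> jog_arm(steps=[[[0,0,0],0,25],[[0,0,0],0,25],[[0,0,0],0,25],[[0,0,0],0,25]])

```text
time_s: 23.68
ee_pos: [0.6186, 0.1574, 0.1199]
orientation: [-3.141, 0.0, 1.565]
wrist_force: [0.2, 0.7, -1.6]
width: 0.426
```

```bash
python3 -c "
from h import *
go(.617,.1615,.029)
wl('w9',(.617,.1615),.178)"
```

```text
t 23.68 tcp [0.6186 0.1574 0.1199] rpy [-3.141  0.     1.565] w 0.426 F [ 0.2  0.7 -1.6] => shift mm [ 4.1 -1.5 90.9] turn -0.006
w9 8376 mean [0.6186 0.1617 0.1758] circ [0.6171 0.1668] 0.0346
```

View pics/w9.png

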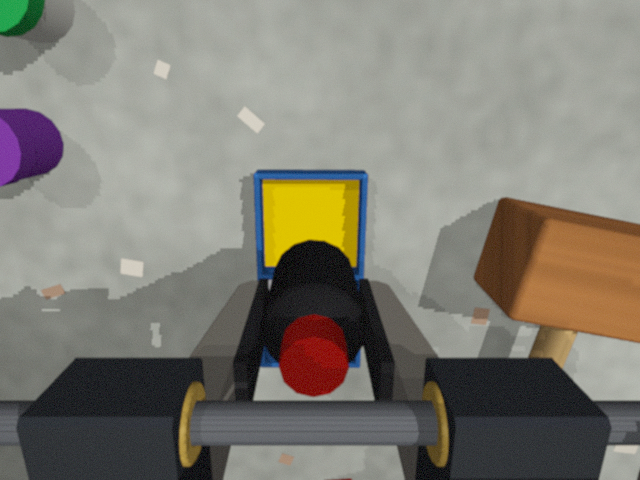

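```bash
python3 -c "
from h import *
f,cx,cy,Rm,t=cam('wrist',ctrl.observe())
go(.617,.1615,.029)
for u,v in [(256,171),(368,171)]:
    r=Rm@np.array([(u-cx)/f,-(v-cy)/f,-1]);k=(.02-t[2])/r[2];print((t+k*r).round(4))"
```

```text
t 23.73 tcp [0.6187 0.1574 0.1201] rpy [-3.141  0.     1.564] w 0.429 F [-0.8 -1.4 -0.2] => shift mm [ 4.1 -1.7 91.1] turn -0.006
[0.5834 0.199  0.02  ]
[0.6548 0.1986 0.02  ]
```

Picture w9 shows the bottle upright above the blue tin's pad. The rim corners at (256,171) and (368,171) put the pad centre at (0.619, 0.162).

>>> jog_arm(steps=[[[4,0,20],0,25],[[4,0,45],0,25],[[4,0,70],0,25],[[4,0,84],0,25],[[4,0,88],0,25],[[4,0,89],0,25],[[4,0,89],0,25],[[4,0,89],0,25]])

```text
time_s: 24.4
ee_pos: [0.6204, 0.1626, 0.0332]
orientation: [3.138, -0.0, 1.566]
wrist_force: [-0.3, 0.7, -0.6]
width: 0.432
```

>>> jog_arm(steps=[[[0,0,1],0,25],[[0,0,1.5],0,25],[[0,0,1.5],0,25]])

```text
time_s: 24.65
ee_pos: [0.6194, 0.1627, 0.0304]
orientation: [3.141, -0.0, 1.566]
wrist_force: [0.5, 0.4, -1.0]
width: 0.428
```

>>> jog_arm(steps=[[[0,0,0.8],0,25],[[0,0,1.5],0,25],[[0,0,1.5],0,25]])

```text
time_s: 24.9
ee_pos: [0.6192, 0.1627, 0.029]
orientation: [3.141, -0.0, 1.566]
wrist_force: [-2.0, -0.6, 3.4]
width: 0.431
```

>>> jog_arm(steps=[[[0,0,0],0,50],[[0,0,0],0,60],[[0,0,0],0,60],[[0,0,0],0,60],[[0,0,-15],0,60],[[0,0,-40],0,60],[[0,0,-75],0,60],[[0,0,-110],0,80],[[0,0,-145],0,91],[[0,0,-160],0,91]])

```text
time_s: 25.73
ee_pos: [0.6214, 0.1629, 0.1943]
orientation: [3.133, -0.001, 1.566]
wrist_force: [1.3, 0.6, 0.5]
width: 0.845
```

```bash
python3 -c "
from h import *
go(.451,.300,.19)
wl('w10',(.619,.1627),.081)"
```

```text
t 25.73 tcp [0.6214 0.1629 0.1943] rpy [ 3.133e+00 -1.000e-03  1.566e+00] w 0.845 F [1.3 0.6 0.5] => shift mm [ 136.3 -171.1    3. ] turn -0.005
w10 844 mean [0.6204 0.1635 0.0794] circ [0.6203 0.1627] 0.0117
```

View pics/w10.png

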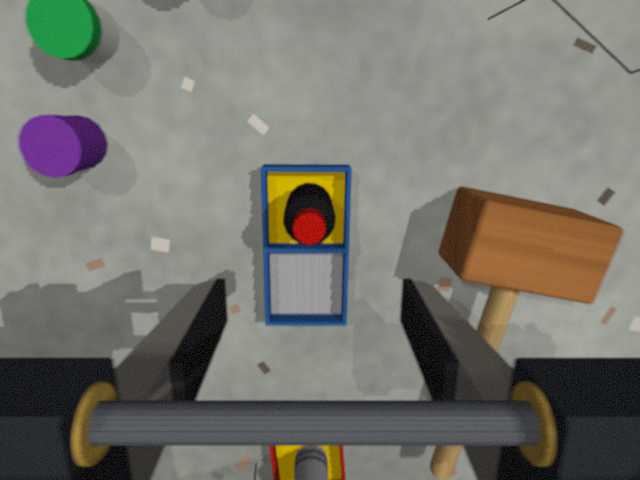

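>>> jog_arm(steps=[[[24,-29,0],0,91],[[48,-58,0],0,91],[[72,-88,0],0,91],[[96,-117,0],0,91],[[120,-147,0],0,91],[[137,-168,0],0,91],[[137,-168,0],0,91],[[137,-168,0],0,91],[[137,-168,0],0,91]])

```text
time_s: 26.53
ee_pos: [0.4519, 0.3, 0.1877]
orientation: [-3.141, 0.001, 1.566]
wrist_force: [1.0, -0.3, 0.3]
width: 0.991
```

```bash
python3 -c "
from h import *
go(.451,.300,.024)
wl('w11',(.451,.300),.046)"
```

```text
t 26.53 tcp [0.4519 0.3    0.1877] rpy [-3.141e+00  1.000e-03  1.566e+00] w 0.991 F [ 1.  -0.3  0.3] => shift mm [ 1.000e-01 -9.000e-01  1.637e+02] turn -0.005
w11 2757 mean [0.4512 0.3007 0.0446] circ [0.4514 0.2998] 0.023
```

View pics/w11.png

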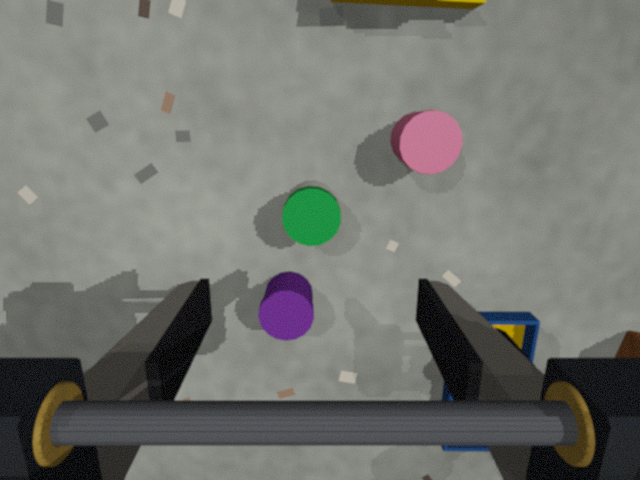

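Picture w10 shows the bottle upright on its pad at (310,215). Picture w11 shows the green lid at (311,215) centred between the fingers, with purple and pink clear of them. I'll descend.

>>> jog_arm(steps=[[[0,0,35],0,91],[[0,0,70],0,91],[[0,0,105],0,91],[[0,0,135],0,91],[[0,0,158],0,91],[[0,0,165],0,91],[[0,0,165],0,60],[[0,0,165],0,30],[[0,0,165],0,30],[[0,0,165],0,30]])

```text
time_s: 27.42
ee_pos: [0.4535, 0.301, 0.0253]
orientation: [3.138, -0.001, 1.566]
wrist_force: [-0.2, 0.2, 0.2]
width: 0.725
```

>>> jog_arm(steps=[[[0,0,0],0,30],[[0,0,0],0,30],[[0,0,0],0,30],[[0,0,0],0,30],[[0,0,0],0,30]])

```text
time_s: 27.83
ee_pos: [0.4519, 0.3007, 0.0239]
orientation: [3.141, -0.0, 1.566]
wrist_force: [-1.8, -1.2, 4.1]
width: 0.493
```

>>> jog_arm(steps=[[[0,0,0],0,30],[[0,0,-15],0,30],[[0,0,-45],0,30],[[0,0,-80],0,30],[[0,0,-110],0,30],[[-18,14,-110],0,30],[[-42,34,-110],0,30],[[-68,54,-110],0,30],[[-95,76,-110],0,30],[[-122,97,-110],0,30]])

```text
time_s: 28.67
ee_pos: [0.5485, 0.1767, 0.1328]
orientation: [-3.141, 0.0, 1.566]
wrist_force: [-0.1, 0.3, -0.4]
width: 0.496
```

>>> jog_arm(steps=[[[-27,21,0],0,30],[[-54,43,0],0,30],[[-76,61,0],0,30],[[-87,70,0],0,30],[[-87,70,0],0,30],[[-87,70,0],0,30],[[-87,70,0],0,30],[[-87,70,0],0,30]])

```text
time_s: 29.33
ee_pos: [0.6166, 0.0921, 0.133]
orientation: [-3.141, -0.0, 1.568]
wrist_force: [-0.3, 0.2, -0.4]
width: 0.498
```

```bash
python3 -c "
from h import *
go(.6185,.092,.027)
wl('w12',(.617,.1615),.178)"
```

```text
t 29.33 tcp [0.6166 0.0921 0.133 ] rpy [-3.141 -0.     1.568] w 0.498 F [-0.3  0.2 -0.4] => shift mm [ -0.2   2.  106. ] turn -0.003
```

View pics/w12.png

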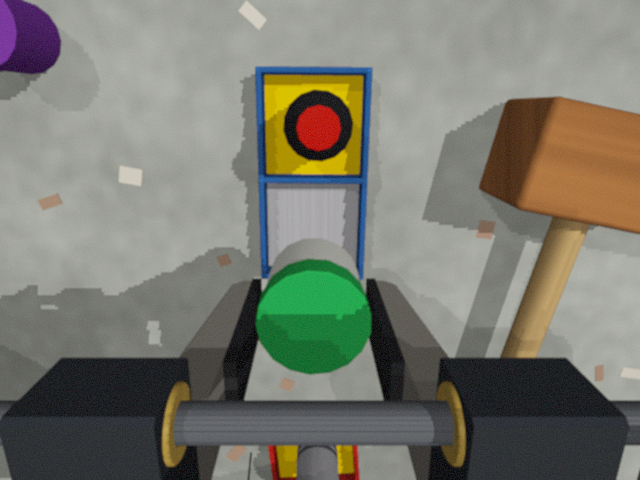

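Picture w12 shows the jar held upright above the bare blue compartment and the bottle standing at (318,125).

>>> jog_arm(steps=[[[0,1,25],0,30],[[0,1,55],0,30],[[0,1,82],0,30],[[0,1,98],0,30],[[0,1,103],0,30],[[0,1,104],0,30],[[0,1,104],0,30],[[0,1,104],0,30]])

```text
time_s: 30.05
ee_pos: [0.6197, 0.0909, 0.0309]
orientation: [3.139, 0.0, 1.566]
wrist_force: [0.8, -0.4, -1.2]
width: 0.492
```

>>> jog_arm(steps=[[[0,0,1],0,30],[[0,0,1],0,30],[[0,0,1],0,30]])

```text
time_s: 30.3
ee_pos: [0.6191, 0.0906, 0.029]
orientation: [3.14, 0.0, 1.566]
wrist_force: [-0.5, 0.1, -1.1]
width: 0.496
```

>>> jog_arm(steps=[[[0,0,1],0,30],[[0,0,2.2],0,30],[[0,0,2.2],0,30],[[0,0,2.2],0,30]])

```text
time_s: 30.63
ee_pos: [0.619, 0.0906, 0.0269]
orientation: [3.141, 0.0, 1.566]
wrist_force: [-1.6, -0.4, 6.4]
width: 0.494
```

>>> jog_arm(steps=[[[0,0,0],0,50],[[0,0,0],0,64],[[0,0,0],0,64],[[0,0,0],0,64],[[0,0,-15],0,64],[[0,0,-40],0,64],[[0,0,-75],0,64],[[0,0,-110],0,80],[[0,0,-145],0,91],[[0,0,-165],0,91]])

```text
time_s: 31.47
ee_pos: [0.6203, 0.0906, 0.1958]
orientation: [3.136, 0.0, 1.566]
wrist_force: [0.2, -0.9, 0.7]
width: 0.892
```

>>> jog_arm(steps=[[[0,-30,0],0,91],[[0,-65,0],0,91],[[0,-100,0],0,91],[[0,-135,0],0,91],[[0,-170,0],0,91],[[0,-200,0],0,91],[[0,-200,0],0,91],[[0,-200,0],0,91]])

```text
time_s: 32.13
ee_pos: [0.418, 0.0918, 0.1911]
orientation: [3.141, 0.0, 1.566]
wrist_force: [0.6, -0.4, -0.1]
width: 0.991
```

```bash
python3 - <<'E'
from h import *
go(.42,.09,.19)
for n in ["top","scene"]:
    p,d=ctrl.grab_frame(n); W=cloud(cam(n),d)
    for nm,c,h in [("plunger",(.618,-.109),.067),("coupling",(.620,-.179),.049),("filter",(.627,-.249),.055),("oil",(.618,.163),.081),("jar",(.618,.091),.049)]:
        m=(np.hypot(W[...,0]-c[0],W[...,1]-c[1])<.035)&(W[...,2]>h-.008)&(W[...,2]<h+.012);q=W[m]
        if len(q)>4:print(n,nm,len(q),q.mean(0).round(4))
    if n=="top": cv2.imwrite("pics/topF.png",cv2.resize(p[130:360,80:560],(800,383))[:,:,::-1])
    else: cv2.imwrite("pics/sceneF.png",cv2.resize(p[140:340,220:420],(600,600),interpolation=cv2.INTER_CUBIC)[:,:,::-1])
    for t in ["mallet","scoop"]: print(n,t,[(np.round(r["at"],3).tolist(),round(r["confidence"],2)) for r in ctrl.place_of(n,t)])
E
```

```text
t 32.13 tcp [0.418  0.0918 0.1911] rpy [3.141 0.    1.566] w 0.991 F [ 0.6 -0.4 -0.1] => shift mm [-1.7  2.   1.1] turn -0.005
top plunger 131 [ 0.6153 -0.1093  0.0666]
top coupling 130 [ 0.6179 -0.1794  0.0487]
top filter 222 [ 0.6248 -0.2491  0.0549]
top oil 62 [0.6153 0.1621 0.0801]
top jar 233 [0.6151 0.0897 0.049 ]
top mallet [([0.79, 0.134, -0.003], 0.72)]
top scoop [([0.62, 0.09, 0.0], 0.73), ([0.523, 0.494, -0.003], 0.6)]
scene plunger 121 [ 0.6218 -0.1063  0.0667]
scene coupling 113 [ 0.6245 -0.1766  0.0491]
scene filter 179 [ 0.6311 -0.2469  0.0547]
scene oil 78 [0.6219 0.1645 0.0801]
scene jar 255 [0.6218 0.0924 0.0489]
scene mallet [([0.795, 0.14, -0.002], 0.9)]
scene scoop [([0.526, 0.493, -0.004], 0.92)]
```

View pics/sceneF.png

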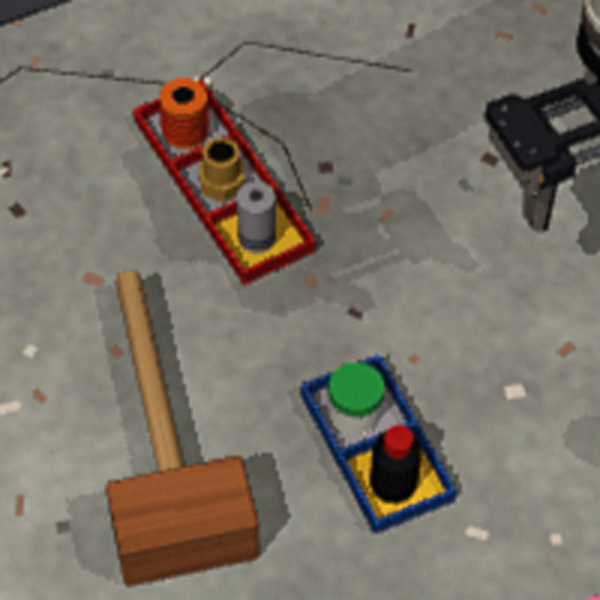

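View pics/topF.png

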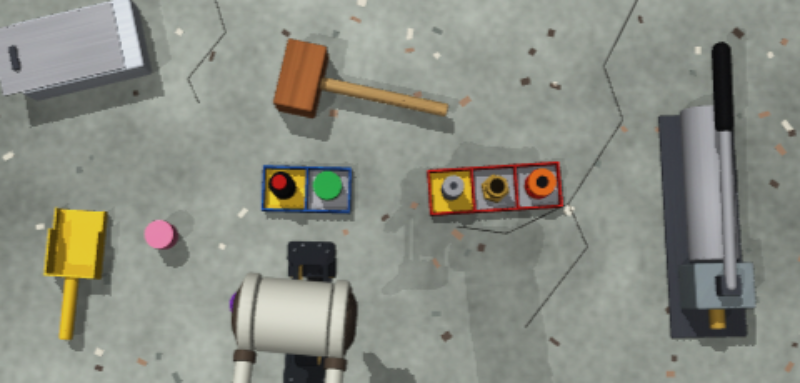

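All five parts stand in their compartments, with their tops at the expected heights. Handing in.

```bash
python3 -c "
from cell import ctrl
print(ctrl.finish_job())"
```

```text
the job is handed in; nothing more can be done
None
```

Both kits are made up and the job is handed in, after about 32 s of the 120 s allowed.
- **Red tin:** the plunger is on the yellow pad, the coupling in the middle compartment and the filter in the end one.
- **Blue tin:** the oil bottle is on the yellow pad and the green-lidded grease jar in the bare compartment. I left the purple and pink look-alikes alone.

**Last checks:** the scene and top pictures show all five parts upright, each inside its own compartment. Every top is within about 1 mm of its part height plus the 3 mm floor. The mallet and scoop read within about 4 mm of their starting places, inside the network's error. The gripper was open and clear, about 0.2 m from the tins.

**What disagreed:**
- The top and scene cameras differ by about 6 mm in x and 3 mm in y. I went by the wrist camera, which fell between them.
- The network once reported a "scoop" at the grease jar's place, and the pictures show that was a false find.
- The first grip on the coupling was too high, so I opened, lowered 6 mm and gripped it again before lifting.
- In the last top picture the arm hides most of the purple jar, and it lies outside the scene crop I viewed, so I did not check it at the end.

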